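Fit the sensor carriage to the bent rail of the angle rig

TASK

Set up the angle rig for the optics lesson: pick up the sensor carriage, thread its bore over the free end of the bent rail and slide it round the bend, turning it with the rail, until it is fully home against the stop collar; then let it go so that it hangs there. Work by feel without forcing it, because the rail may be clamped some way askew, and leave the beaker, burner and marker alone.

Things in the scene. Friction and masses are not known exactly. Their poses are not given: they have to be found in the camera images.
- rig: Angle rig, fixed to the bench: white board 270 x 250 x 12 mm with a glass disc, a black lamp box (top 47 mm up), a post and, clamped on it, a level bent steel rail, 10 mm thick, its centre line 130 mm up. Origin: centre of the nominal bend, at bench height; z up. Nominal rail in this frame (mm): from (150, -40) straight along +y to (150, 0), then a bend of radius 150 about the origin.
- post (a point): Vertical axis of the 16 mm post, 130 mm up, at (150, -40) mm in the rig frame. Rail and stop collar are one piece, clamped here turned about this axis by up to 0.15 rad either way from nominal: NOT in the readings, to be seen or felt (up to 35 mm sideways at the free end). The tight clamp withstands careful touches; over 20 N on the rig is too hard.
- nominal_end (a point): Where the rail's free end would be with the rail at nominal: fixed to the rig at (21.7, 152.5, 130) mm in its frame, and it does not follow the rail's turn. The bend runs 1.2 rad counter-clockwise from above, to (54.4, 139.8), then the rail goes straight on, 35 mm along the tangent, to this point; a round nose of 5 mm follows. Nothing near the rail is higher than 144 mm.
- home (a point): Where the middle of the bore lies when the carriage is home: on the nominal rail line at (150, -15, 130) mm in the rig frame, 15 mm in front of the flat face of the stop collar (28 mm across, rigid, face 10 mm from the post axis). Axes as the rig's: y runs along the rail, away from the post.
- midway (a point): Point on the nominal rail centre line half-way round the bend (0.6 rad), 130 mm up. Axes as the rig's.
- carriage: Sensor carriage, loose, 0.16 to 0.29 kg, standing upright on the bench. Origin: centre of its underside; z up, y along the bore, x across. From below: black sensor head 40 (x) x 30 (y) x 28 mm high, a bored aluminium block 34 (x) x 30 (y), 28 to 62 mm up, and a grip fin on top. Its weight is low: let go on the rail it hangs upright.
- bore (a point): Middle of the carriage's round through bore, 15 mm in diameter, axis along y, 45 mm above the underside; both mouths chamfered 2 mm, and either may lead. Axes as the carriage's.
- fin (a point): Grip point in the carriage's fin, 87.5 mm above the underside, 42.5 mm above the bore axis. The fin is 12 mm thick (x), 26 mm wide (y), from 62 to 107 mm up. Axes as the carriage's; grip across x.
- beaker: Glass beaker, 68 mm in diameter, 90 mm high, a bystander. Origin: centre of its underside.
- burner: Gas burner with a blue 84 mm foot and a dark tube, 132 mm high, a bystander. Origin: centre of its underside.
- marker: White marker pen with a black cap, 155 x 15 mm, lying on the bench, a bystander. Origin: about its middle, underside; x along it.
Mind the look-alikes: they are no part of the job. Leave any green look-alike of the carriage alone.

How it is judged:
By the outcome, as a careful person would: the job done as asked, in the order asked, and still so for the second after the job is handed in, with the robot touching nothing.
It also fails if it takes over 72 s, if anything falls off the work surface, if the arm or the gripper's body presses on something with over 40 N, if the wrist force passes 120 N, or if a joint passes its speed limit or range.

ROBOT

A 6-joint arm with a two-finger parallel gripper is mounted at the origin on the work surface. World frame = base frame: x ahead of the robot, y to its left, z up, the work surface at z = 0. Lengths are in m, angles in rad, forces in N, time in s.
With the tool pointing down it reaches from about 0.35 to 0.975 m from the base axis. Payload 4.9 kg.
Tool frame: the origin (TCP) lies midway between the tips of the shut fingers; the grasp point (between the pads) lies 19 mm behind it; z points along the fingers, y is the line along which they close (so a half turn about z gives the same grasp; the last joint's range is limited). The gripper opens to 85 mm and grips with 20 to 120 N. Pads are 22 mm wide; open, the fingers measure 114 mm over their backs; the gripper's body (76 mm by 85 mm) begins 54 mm behind the grasp point. The pads swing forward as they close: fully open they stand 13 mm farther back than shut.
Start: joints at [1.178, 0.053, 1.613, -0, 1.476, -0.119], TCP at [0.169, 0.602, 0.231] pointing down, gripper open.
Joint ranges: [-3.01, 3.01], [-1.01, 2.22], [0.06, 2.58], [-1.02, 4.17], [0.09, 2.62], [-3.14, 3.14]. Speed limits (rad/s): [2.57, 2.57, 3.14, 3.14, 3.14, 3.14].

INTERFACE

Orientations are given as a unit quaternion [w, x, y, z].
In Python, from plant import state, grab_frame, job_done, cut_out, place_of gives the robot as it stands.
- The arm moves only by the tool jog_arm, never from a script. Its argument "motion" is text: rows parted by semicolons, each of 7 numbers parted by spaces: the opening in per cent of the stroke, from 0 (shut) to 100 (fully open), then the shift along the tool's x, y, z as a fraction of full scale, then the turn, a rotation vector about the tool's x, y, z as a fraction of full scale. A call has exactly 5 rows; each row is the pose to reach, as a shift and turn from the pose commanded when the call began, along the tool's axes at that moment; what a row does not reach only later rows make up. Full scale, the value 1, is 50 cm for a shift and 1.5 rad for a turn. A row lasts 1/8 s, in which the tool goes at most 62.5 mm and 10.7 degrees, less where a joint would pass 70% of its speed; a pose out of reach is approached as far as the arm can. A call with a number of a shift or a turn outside -1 to 1 is refused whole. A call with a gripper value outside its range is refused whole. The fingers move at their own pace and stop on an object; the grip force is fixed at half the most. Time passes only in rows, so rows that repeat a pose let the fingers close, or fill a call up. It gives the time, the measured TCP pose, the force, the opening and the grip force at its end, in the units of the state.
- state(): the state, without advancing time (a new reading comes with each control period).
- grab_frame(name): name is "scene" or "top"; returns a dict with "color" (400x640x3 uint8, red, green, blue), "range_z" (400x640 float32, m along the optical axis (not along the pixel's ray), 0 where there is no reading), "intrinsics" (3x3 intrinsics, pixels), "world_from_camera" (4x4, takes a point from camera to world coordinates). Camera axes: x right, y up, looking along -z (the intrinsics and any distortion apply to the point x, -y, -z); pixel columns grow to the right and rows downward; lengths in m; the calibration is good to about 2 mm. A picture is of the moment at which its call begins.
- job_done(): hands the job in; it is judged then, once.
Trained networks look in the newest picture that a camera, given by its name, has taken for a name from the list of things; names that differ only in an ending like _2 or _b are one class to them, and where a whole thing is asked for, a point or a joint stands for the part that bears it (a point fixed in the world has none). Each returns a list of dicts, best first, with "p" (0 to 1); they miss things now and then, are a little off and sometimes report something else, mostly with a low value. They report only what shows in the picture. A call takes as long as a camera call. They do not tell look-alikes from the thing itself.
- cut_out(camera, thing): "pixels" (400x640 bool, what is visible of it).
- place_of(camera, thing): "at" ([x, y, z] in m, in world coordinates, good to about 4 mm: a listed point, or the origin of a listed thing).
The state is a dict: "time": time; "joint_pos": joint angles; "joint_vel": joint speeds; "joint_efforts": joint torques, N m; "tool_pos": TCP position; "tool_rot": TCP orientation; "contact_force": force on the tool from outside, world axes, zero at the start; "ft_torque": the same for the moment, N m; "gripper_width": opening from 0.0 (shut) to 1.0 (fully open); "grasp_force": force on a finger pad.
Only numpy, scipy, OpenCV 4.12 (cv2) and the standard library are available. Lean on these libraries where they do the work, as an engineer would, in place of code of your own. Each camera call takes 0.05 s, during which the arm holds its last target. There are 200 camera calls.

## Working session

There is one attempt and no reset: what is moved stays moved. The work goes in short steps, Python scripts to look and compute and a tool call to move; the robot and the scene stay as the last step left them, time stands still between calls to the robot, and variables do not carry over. Pictures are saved under pics/ and viewed, at most 10 in all, crops included, and the job is handed in when it is done.

Besides the shell and the picture viewer there is one more tool, called after "Request:" as a command line: name --argument value ..., lists and objects as JSON in quotes. jog_arm: Moves the arm, as the interface text tells. Shift numbers are shares of 50 cm and turn numbers shares of 1.5 rad, none past 1 either way. Its arguments: {"type":"object","properties":{"motion":{"type":"string"}},"required":["motion"]}

```bash
mkdir -p pics; ls
python3 - <<'E'
from plant import *
import cv2,numpy as np
for c in ("scene","top"):
    f=grab_frame(c); cv2.imwrite(f"pics/{c}0.png",f["color"][:,:,::-1]); print(c,f["world_from_camera"].round(3).tolist(),f["intrinsics"].round(1).tolist())
    for t in ("rig","carriage","bore","fin","post","nominal_end","home","midway","beaker","burner","marker"):
        print(t,[(np.round(d["at"],4).tolist(),round(d["p"],2)) for d in place_of(c,t)])
print(state())
E
```

```text
pics
scene [[0.867, -0.333, 0.371, 1.077], [0.498, 0.555, -0.666, -0.916], [0.016, 0.763, 0.647, 0.986], [0.0, 0.0, 0.0, 1.0]] [[478.2, 0.0, 317.7], [0.0, 478.2, 197.4], [0.0, 0.0, 1.0]]
rig [([0.4495, -0.0409, 0.0017], 0.87)]
carriage [([0.4627, 0.2536, 0.0018], 0.89), ([0.4391, 0.3399, 0.0029], 0.62)]
bore [([0.443, 0.3421, 0.0474], 0.58)]
fin [([0.4396, 0.3373, 0.0872], 0.56), ([0.4609, 0.2519, 0.0843], 0.52)]
post [([0.4812, -0.1892, 0.1302], 0.67)]
nominal_end [([0.5984, 0.0049, 0.1274], 0.88), ([0.4627, -0.3677, -0.0014], 0.55)]
home [([0.5016, -0.1794, 0.1322], 0.96)]
midway [([0.5773, -0.1123, 0.1315], 0.69), ([0.4503, -0.0368, 0.0003], 0.46)]
beaker [([0.7813, 0.0577, -0.0026], 0.56)]
burner [([0.4671, -0.3684, -0.001], 0.77)]
marker [([0.665, 0.3165, 0.0009], 0.52)]
top [[-0.009, 0.995, -0.102, 0.47], [-1.0, -0.01, -0.013, -0.04], [-0.014, 0.102, 0.995, 1.181], [0.0, 0.0, 0.0, 1.0]] [[473.6, 0.0, 326.4], [0.0, 473.6, 200.5], [0.0, 0.0, 1.0]]
rig [([0.453, -0.0347, -0.0044], 0.84)]
carriage [([0.4575, 0.2517, -0.0067], 0.62), ([0.4459, 0.3387, -0.0004], 0.6)]
bore [([0.4408,
[... 563 characters left out ...]
([ 1.17801069e+00,  5.27186369e-02,  1.61289022e+00, -2.97544357e-05,
        1.47595831e+00, -1.19005235e-01]), 'joint_vel': array([-6.46081841e-04,  9.41138499e-04,  6.59163048e-06, -2.03624543e-03,
        1.27772875e-03,  7.24341556e-04]), 'joint_efforts': array([ 4.04372749e-04, -3.93670249e+01, -3.70473683e+01,  5.73148645e-05,
        3.82166545e-04, -7.96656447e-07]), 'tool_pos': array([0.16899229, 0.60171543, 0.23129786]), 'tool_rot': array([1.75532533e-05, 1.36461677e-01, 9.90645350e-01, 8.57836837e-06]), 'contact_force': array([0.27080913, 0.08781921, 0.3493564 ]), 'ft_torque': array([ 0.02643326, -0.01298764,  0.0142597 ]), 'grasp_force': 0.0, 'gripper_width': 1.0028917631040526}
```

View images.

View pics/scene0.png

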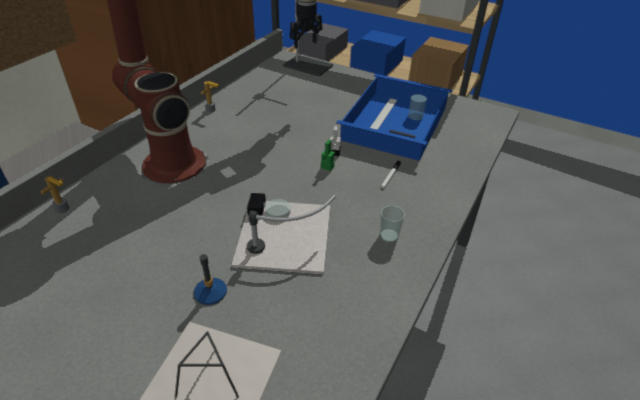

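View pics/top0.png

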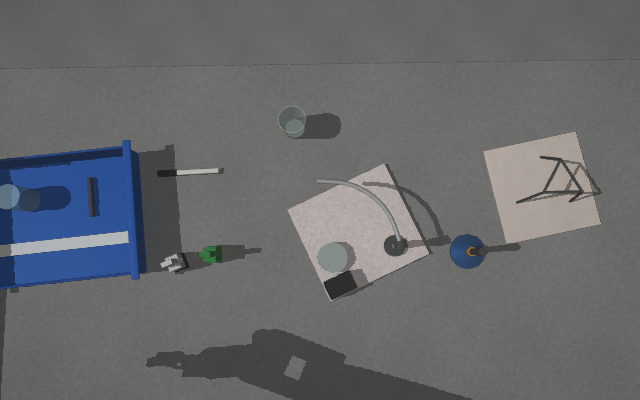

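```bash
cat > h.py <<'E'
from plant import *
import cv2,numpy as np
def cloud(f):
    K=f["intrinsics"];z=f["range_z"];v,u=np.mgrid[:400,:640]
    p=np.stack([(u-K[0,2])/K[0,0]*z,-(v-K[1,2])/K[1,1]*z,-z,np.ones_like(z)],-1)
    w=(p@f["world_from_camera"].T)[...,:3]; w[z==0]=np.nan; return w
def proj(f,P):
    c=np.linalg.inv(f["world_from_camera"])@np.append(P,1);K=f["intrinsics"]
    return K[0,2]-K[0,0]*c[0]/c[2],K[1,2]+K[1,1]*c[1]/c[2]
E
python3 - <<'E'
from h import *
from scipy.optimize import least_squares
crops=[]
# nominal-frame rail polyline relative to post: 
t=np.linspace(0,1.2,60)
line=np.vstack([[[150,y] for y in np.linspace(-30,0,12)],np.c_[150*np.cos(t),150*np.sin(t)],[[54.4-np.sin(1.2)*s,139.8+np.cos(1.2)*s] for s in np.linspace(0,35,15)]])-[150,-40]
line/=1000
for c in("scene","top"):
    f=grab_frame(c);w=cloud(f)
    m=(w[...,2]>.118)&(w[...,2]<.143)&(w[...,0]>.4)&(w[...,0]<.68)&(w[...,1]>-.26)&(w[...,1]<.08)
    P=w[m]; print(c,m.sum(),P[:,2].mean(),np.median(P[:,2]))
    P=P[np.hypot(P[:,0]-.48,P[:,1]+.187)>.028]
    for loss in ("post+ang",):
        def r(q):
            R=np.array([[np.cos(q[2]),-np.sin(q[2])],[np.sin(q[2]),np.cos(q[2])]])
            L=line@R.T+q[:2]; d=np.linalg.norm(P[:,None,:2]-L[None],axis=2)
            d1=np.linalg.norm(L[-1]-P[:,:2],axis=1).min()
            return np.append(np.maximum(d.min(1),0),d1*5)
        for a0 in(-.6,-.3):
            s=least_squares(r,[.48,-.187,a0],loss="soft_l1",f_scale=.004)
            print(s.x.round(4),s.cost,len(P))
    w0=w
    for nm,box in(("silver",(.40,.48,.30,.39)),):
        k=(w[...,0]>box[0])&(w[...,0]<box[1])&(w[...,1]>box[2])&(w[...,1]<box[3])
        for lo,hi in((.01,.07),(.07,.1),(.1,.12)):
            Q=w[k&(w[...,2]>lo)&(w[...,2]<=hi)]
            if len(Q)>4: print(lo,hi,len(Q),Q.mean(0).round(4),[np.round(x,3) for x in cv2.minAreaRect((Q[:,:2]*1000).astype(np.float32))])
    u,v=map(int,proj(f,[.44,.33,.05]));a=f["color"][v-30:v+30,u-30:u+50]
    crops.append(cv2.resize(a,None,fx=7,fy=7,interpolation=cv2.INTER_CUBIC)); print(u,v)
# rig orientation from board edges (top)
R=cloud(f); k=cut_out("top","rig")[0]["pixels"]&(np.abs(R[...,2]-.012)<.008)
print("board",cv2.minAreaRect((R[k][:,:2]*1000).astype(np.float32)))
cv2.imwrite("pics/crop.png",cv2.resize(np.vstack(crops),None,fx=.7,fy=.7)[:,:,::-1])
E
```

```text
scene 396 0.1340941993188165 0.13444228607400355
[ 0.5026 -0.1877 -1.1198] 0.00130024024726357 293
[ 0.5026 -0.1877 -1.1199] 0.0013002400014309756 293
0.01 0.07 142 [0.4488 0.3296 0.0442] [array([443.491, 335.055]), array([33.108, 37.576]), np.float64(29.381)]
0.07 0.1 30 [0.4461 0.3262 0.0857] [array([445.887, 327.146]), array([11.224,  9.905]), np.float64(28.048)]
0.1 0.12 21 [0.4427 0.3327 0.1084] [array([441.526, 334.284]), array([10.532, 26.247]), np.float64(25.212)]
333 143
top 592 0.134098740425659 0.13379586515392605
[ 0.5017 -0.1846 -1.112 ] 0.002262138184203229 461
[ 0.4897 -0.1872 -1.1873] 0.0019499966247065008 461
0.01 0.07 253 [0.4406 0.3307 0.0468] [array([441.116, 336.979]), array([41.665, 31.543]), np.float64(22.08)]
0.07 0.1 36 [0.4419 0.3292 0.0858] [array([437.977, 333.065]), array([ 9.866, 26.746]), np.float64(46.501)]
0.1 0.12 68 [0.4415 0.3372 0.1067] [array([441.438, 337.801]), array([11.893, 26.341]), np.float64(23.16)]
177 262
board ((523.4019775390625, -96.6148681640625), (272.95013427734375, 271.6560974121094), 25.07838249206543)
```

View pics/crop.png

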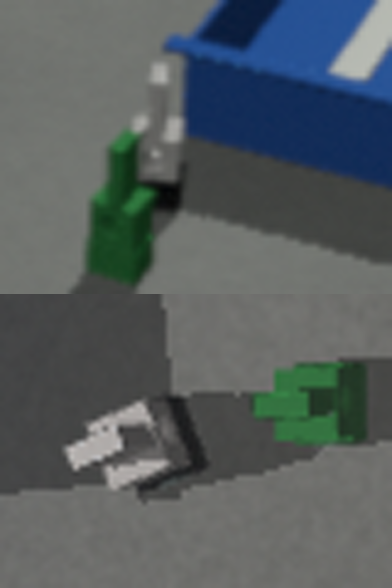

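```bash
cat > rail.py <<'E'
from h import *
from scipy.optimize import least_squares
t=np.linspace(0,1.2,120)
line=(np.vstack([[[150,y] for y in np.linspace(-40,0,30)],np.c_[150*np.cos(t),150*np.sin(t)],[[54.4-np.sin(1.2)*s,139.8+np.cos(1.2)*s] for s in np.linspace(0,37,30)]])-[150,-40])/1000
def place(q): 
    c,s=np.cos(q[2]),np.sin(q[2]); return line@np.array([[c,s],[-s,c]])+q[:2]
def planepts(f,m,z):
    v,u=np.nonzero(m);K=f["intrinsics"];T=f["world_from_camera"]
    d=np.c_[(u-K[0,2])/K[0,0],-(v-K[1,2])/K[1,1],-np.ones(len(u))]@T[:3,:3].T
    return T[:3,3]+d*((z-T[2,3])/d[:,2])[:,None]
E
python3 - <<'E'
from rail import *
out=[]
for c in("scene","top"):
    f=grab_frame(c);w=cloud(f)
    m=(w[...,2]>.115)&(w[...,2]<.145)&(w[...,0]>.4)&(w[...,0]<.68)&(w[...,1]>-.26)&(w[...,1]<.08)
    P=planepts(f,m,.130)[:,:2]
    far=np.linalg.norm(P-[.479,-.188],axis=1); tip=P[np.argsort(-far)[:4]].mean(0)
    D=P[far>.04]
    r=lambda q:np.r_[np.min(np.linalg.norm(D[:,None]-place(q)[None],axis=2),1),(place(q)[-1]-tip)*6]
    s=least_squares(r,[.479,-.188,-1.14],loss="soft_l1",f_scale=.004)
    r2=lambda q:np.r_[np.min(np.linalg.norm(D[:,None]-place(q)[None],axis=2),1),(place(q)[-1]-tip)*6,(q[:2]-[.479,-.188])*30]
    s2=least_squares(r2,[.479,-.188,-1.14],loss="soft_l1",f_scale=.004)
    print(c,tip.round(4),s.x.round(4),s.cost,s2.x.round(4),s2.cost,place(s2.x)[-1].round(4))
    print("postpix",P[far<.02].mean(0))
    im=f["color"].copy()
    im=cv2.resize(im,None,fx=3,fy=3,interpolation=cv2.INTER_CUBIC)
    for p in place(s2.x)[::6]:
        u,v=proj(f,np.append(p,.13)); cv2.circle(im,(int(3*u+1),int(3*v+1)),1,(255,0,0),-1)
    u,v=map(int,proj(f,[.55,-.08,.13])); out.append(im[3*v-180:3*v+180,3*u-240:3*u+240])
    bm=(np.abs(w[...,2]-.012)<.004)&(np.hypot(w[...,0]-.5,w[...,1]+.08)<.25)
    hsv=f["color"].astype(int).min(2)
    B=w[bm&(hsv>120)][:,:2]; print(len(B),cv2.minAreaRect((B*1000).astype(np.float32)))
cv2.imwrite("pics/rail.png",cv2.resize(np.hstack(out),None,fx=.83,fy=.83)[:,:,::-1])
E
```

```text
scene [ 0.6231 -0.0049] [ 0.4777 -0.1878 -1.2603] 0.0016703679737585676 [ 0.479  -0.188  -1.2529] 0.001685550952180515 [ 0.6218 -0.0041]
postpix [ 0.48057252 -0.18969037]
3757 ((513.2608642578125, -100.44752502441406), (249.86468505859375, 272.86846923828125), 24.69581413269043)
top [ 0.6243 -0.0063] [ 0.4782 -0.1889 -1.2623] 0.0016246437108699396 [ 0.479  -0.1881 -1.2606] 0.001661674614053752 [ 0.6232 -0.0052]
postpix [ 0.48065052 -0.18790184]
7481 ((513.1260986328125, -99.97927856445312), (249.0271453857422, 268.6377868652344), 25.043039321899414)
```

View pics/rail.png

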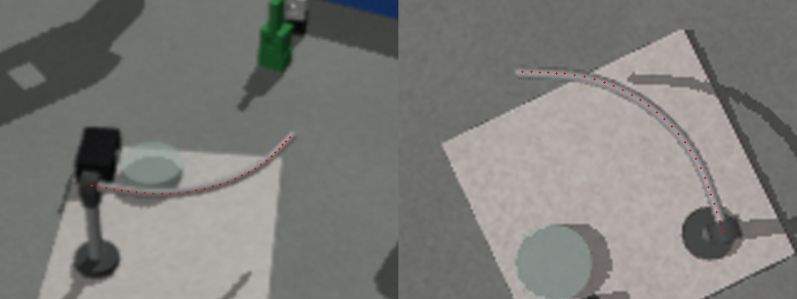

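Silver/black carriage at top px (172,262) is the real one; green look-alike at (210,254) is to be left alone. The rail fits at post (0.4785,-0.1885), yaw -1.26 rad, which is -0.12 rad askew.

```bash
cat >> rail.py <<'E'
from scipy.spatial.transform import Rotation as Ro
def go(x,y,z,hd,ref=None):
    "fractions for TCP target; hd=heading of tool y, deg, tool straight down"
    s=state();R=Ro.from_quat(s["tool_rot"],scalar_first=True); 
    h=np.radians(hd);T=Ro.from_matrix(np.c_[[-np.sin(h),np.cos(h),0],[np.cos(h),np.sin(h),0],[0,0,-1]]) 
    T=Ro.from_matrix(np.c_[np.cross([np.cos(h),np.sin(h),0],[0,0,-1]),[np.cos(h),np.sin(h),0],[0,0,-1]])
    print((R.inv().apply(np.array([x,y,z])-s["tool_pos"])/.5).round(4),((R.inv()*T).as_rotvec()/1.5).round(4))
E
python3 -c "
from rail import *
go(.441,.3368,.2,23.5); go(.441,.3368,.071,23.5)"
```

```text
[-0.667  -0.3629  0.0626] [-0.      0.      0.5912]
[-0.667  -0.3629  0.3206] [-0.      0.      0.5912]
```

Request:
jog_arm --motion "100 -0.1 -0.055 0 0 0 0.12; 100 -0.2 -0.11 0 0 0 0.24; 100 -0.3 -0.165 0 0 0 0.36; 100 -0.4 -0.22 0 0 0 0.48; 100 -0.5 -0.275 0 0 0 0.591"

```text
time: 2.08
tool_pos: [0.3736, 0.4003, 0.2316]
tool_rot: [0.0, 0.55, 0.835, 0.0]
contact_force: [0.6, -0.1, -0.1]
gripper_width: 1.002
grasp_force: 0.0
```

```bash
python3 -c "
from rail import *
go(.441,.3368,.13,23.5); go(.441,.3368,.071,23.5)"
```

```text
[-0.1699  0.0736  0.2031] [ 0.0005 -0.0001 -0.0034]
[-0.17    0.0735  0.3211] [ 0.0005 -0.0001 -0.0034]
```

Request:
jog_arm --motion "100 -0.085 0.037 0 0 0 0; 100 -0.17 0.0735 0 0 0 0; 100 -0.17 0.0735 0.08 0 0 0; 100 -0.17 0.0735 0.1 0 0 0; 100 -0.17 0.0735 0.1 0 0 0"

```text
time: 2.7
tool_pos: [0.4394, 0.3384, 0.1806]
tool_rot: [-0.0, 0.548, 0.837, -0.001]
contact_force: [0.0, -0.0, 0.2]
gripper_width: 1.0
grasp_force: 0.0
```

Run:
```python
from rail import *
go(.441,.3368,.071,23.5)
for c in("scene","top"):
    f=grab_frame(c);w=cloud(f)
    print(c,[(np.round(d["at"],4).tolist(),round(d["p"],2)) for d in place_of(c,"fin")])
    k=(np.hypot(w[...,0]-.441,w[...,1]-.337)<.03)&(w[...,2]>.1)&(w[...,2]<.115)
    Q=w[k]; 
    if len(Q)>5: print(len(Q),cv2.minAreaRect((Q[:,:2]*1000).astype(np.float32)))
    u,v=map(int,proj(f,[.44,.33,.1])); cv2.imwrite(f"pics/g_{c}.png",cv2.resize(f["color"][max(v-45,0):v+45,u-50:u+50],None,fx=4,fy=4,interpolation=cv2.INTER_CUBIC)[:,:,::-1])
a=[cv2.imread(f"pics/g_{c}.png") for c in("scene","top")]; cv2.imwrite("pics/g.png",np.hstack(a))
```

```text
[-0.0043  0.0021  0.2192] [-0.0013  0.0001  0.0006]
scene [([0.4613, 0.2536, 0.0852], 0.87), ([0.4401, 0.3396, 0.0852], 0.59)]
21 ((442.11517333984375, 332.2449645996094), (10.432079315185547, 27.697389602661133), 28.7012882232666)
top [([0.4459, 0.3396, 0.0868], 0.81), ([0.4605, 0.2508, 0.091], 0.62)]
70 ((441.86492919921875, 336.9681396484375), (11.780457496643066, 27.595102310180664), 23.218080520629883)
```

View pics/g.png

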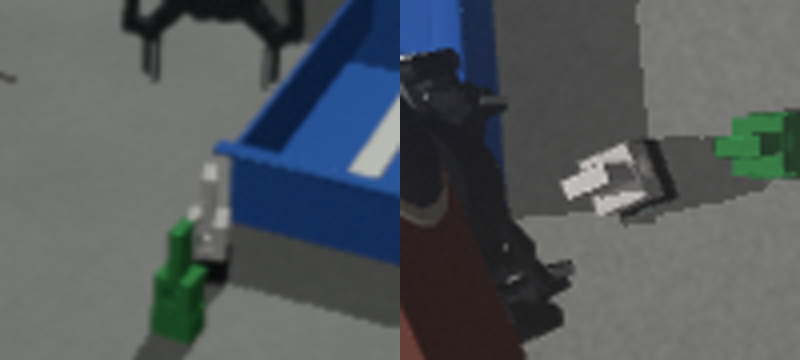

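Run:
```python
from rail import *
w=cloud(grab_frame("scene"))
m=(w[...,2]>.03)&(w[...,2]<.2)&(w[...,0]>.35)&(w[...,0]<.55)&(w[...,1]>.365)&(w[...,1]<.5)
Q=w[m]; i=np.argsort(Q[:,1]); print(Q[i[:200:20]].round(3), [ (x, Q[abs(Q[:,0]-x)<.01][:,1].min().round(3),Q[abs(Q[:,0]-x)<.01][:,2].max().round(3)) for x in (.4,.44,.48,.52) if (abs(Q[:,0]-x)<.01).any()])
```

```text
[[0.409 0.406 0.086]
 [0.445 0.414 0.085]
 [0.488 0.417 0.085]
 [0.451 0.418 0.085]
 [0.463 0.42  0.084]
 [0.418 0.421 0.085]
 [0.463 0.422 0.066]
 [0.455 0.423 0.063]
 [0.438 0.424 0.057]
 [0.498 0.425 0.051]] [(0.4, np.float64(0.406), np.float64(0.088)), (0.44, np.float64(0.41), np.float64(0.089)), (0.48, np.float64(0.409), np.float64(0.09)), (0.52, np.float64(0.415), np.float64(0.088))]
```

Request:
jog_arm --motion "100 -0.004 0.002 0.07 0 0 0; 100 -0.004 0.002 0.14 0 0 0; 100 -0.004 0.002 0.19 0 0 0; 100 -0.004 0.002 0.219 0 0 0; 100 -0.004 0.002 0.219 0 0 0"

```text
time: 3.58
tool_pos: [0.4414, 0.337, 0.0714]
tool_rot: [-0.0, 0.548, 0.836, -0.001]
contact_force: [-0.4, 0.8, 0.6]
gripper_width: 1.001
grasp_force: 0.0
```

Request:
jog_arm --motion "60 0 0 0 0 0 0; 10 0 0 0 0 0 0; 0 0 0 0 0 0 0; 0 0 0 0 0 0 0; 0 0 0 0 0 0 0"

```text
time: 4.2
tool_pos: [0.442, 0.3372, 0.0722]
tool_rot: [0.0, 0.548, 0.836, 0.0]
contact_force: [0.4, 0.1, 1.1]
gripper_width: 0.135
grasp_force: 59.8
```

Request:
jog_arm --motion "0 0 0 -0.06 0 0 0; 0 0 0 -0.13 0 0 0; 0 0 0 -0.2 0 0 0; 0 0 0 -0.25 0 0 0; 0 0 0 -0.25 0 0 0"

```text
time: 4.82
tool_pos: [0.4429, 0.3376, 0.1989]
tool_rot: [0.001, 0.548, 0.836, 0.002]
contact_force: [-0.1, 0.4, -2.5]
gripper_width: 0.134
grasp_force: 59.5
```

```bash
python3 -c "
from rail import *
s=state();print(s['tool_pos'],s['contact_force'],s['gripper_width'],s['ft_torque'])
go(.627,.25,.2,-3.4);go(.627,.06,.175,-3.4)"
```

```text
[0.44290094 0.33761505 0.19890873] [-0.10527502  0.37158801 -2.50973673] 0.13430130623774397 [-0.06473272  0.01980042  0.029118  ]
[-0.3076  0.2677 -0.0012] [ 0.0027 -0.0009  0.3132]
[-0.6561  0.1158  0.0481] [ 0.0027 -0.0009  0.3132]
```

Request:
jog_arm --motion "0 -0.09 0.078 0 0 0 0.06; 0 -0.18 0.157 0 0 0 0.14; 0 -0.27 0.235 0 0 0 0.22; 0 -0.36 0.245 0 0 0 0.29; 0 -0.45 0.205 0 0 0 0.3132"

```text
time: 5.45
tool_pos: [0.6259, 0.1701, 0.1934]
tool_rot: [-0.001, 0.728, 0.685, -0.002]
contact_force: [0.6, -0.8, -1.9]
gripper_width: 0.13
grasp_force: 59.9
```

Request:
jog_arm --motion "0 -0.1 0 0.02 0 0 0; 0 -0.16 0 0.04 0 0 0; 0 -0.2 0 0.048 0 0 0; 0 -0.22 0 0.048 0 0 0; 0 -0.22 0 0.048 0 0 0"

```text
time: 6.08
tool_pos: [0.6192, 0.0619, 0.1728]
tool_rot: [-0.0, 0.728, 0.686, 0.0]
contact_force: [0.1, -0.2, -1.1]
gripper_width: 0.131
grasp_force: 59.8
```

```bash
python3 -c "
from rail import *
s=state();print(s['tool_pos'],s['contact_force'],s['gripper_width'],s['ft_torque'])
go(.6250,.035,.1570,-3.4)"
```

```text
[0.61921961 0.06194669 0.1728215 ] [ 0.12235088 -0.20013427 -1.12322573] 0.13124556319466563 [ 0.04378483 -0.00213309 -0.00749368]
[-0.0531  0.0147  0.0316] [ 0.0001 -0.0003 -0.0001]
```

Request:
jog_arm --motion "0 -0.02 0.0147 0.0316 0 0 0; 0 -0.04 0.0147 0.0316 0 0 0; 0 -0.0531 0.0147 0.0316 0 0 0; 0 -0.0531 0.0147 0.0316 0 0 0; 0 -0.0531 0.0147 0.0316 0 0 0"

```text
time: 6.7
tool_pos: [0.625, 0.0349, 0.1574]
tool_rot: [0.0, 0.728, 0.686, 0.0]
contact_force: [0.4, -0.3, -1.9]
gripper_width: 0.132
grasp_force: 59.8
```

Run:
```python
from rail import *
s=state();print(s['tool_pos'],s['contact_force'],s['ft_torque'])
q=(.4785,-.1885,-1.26)
out=[]
for c in("scene","top"):
    f=grab_frame(c)
    print(c,[(t,np.round(d["at"],4).tolist(),round(d["p"],2)) for t in("fin","bore","carriage") for d in place_of(c,t)[:2]])
    im=cv2.resize(f["color"],None,fx=6,fy=6,interpolation=cv2.INTER_CUBIC)
    for p in place(q)[::6]:
        u,v=proj(f,np.append(p,.13)); cv2.circle(im,(int(6*u+2),int(6*v+2)),2,(255,0,0),-1)
    x,y,_=s["tool_pos"]
    a=np.array([.059,.998])
    for k in(-.015,.015):
        u,v=proj(f,[x+k*a[0],y+k*a[1],.13]); cv2.circle(im,(int(6*u+2),int(6*v+2)),3,(0,255,0),-1)
    u,v=map(int,proj(f,[.625,.01,.13])); out.append(im[6*v-200:6*v+200,6*u-200:6*u+200])
cv2.imwrite("pics/pre.png",np.hstack(out)[:,:,::-1])
```

```text
[0.62500778 0.03493791 0.15741239] [ 0.443646   -0.25205174 -1.85453411] [-0.02758943 -0.04906392 -0.00101459]
scene [('fin', [0.6266, 0.0356, 0.1698], 0.61), ('fin', [0.46, 0.2543, 0.0875], 0.56), ('bore', [0.4585, 0.25, 0.0426], 0.57), ('bore', [0.6259, 0.0405, 0.1321], 0.53), ('carriage', [0.6218, 0.0405, 0.0841], 0.77), ('carriage', [0.4614, 0.2513, -0.0002], 0.57)]
top [('fin', [0.4583, 0.2532, 0.0901], 0.83), ('fin', [0.4628, -0.3688, -0.0003], 0.29), ('bore', [0.4628, 0.2481, 0.0457], 0.53), ('bore', [0.6271, 0.0351, 0.1256], 0.37), ('carriage', [0.4593, 0.2507, -0.0033], 0.64), ('carriage', [0.6265, 0.0362, 0.0865], 0.47)]
```

View pics/pre.png

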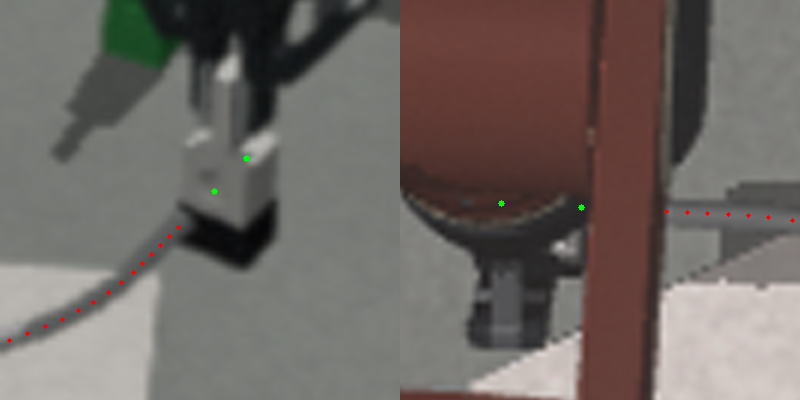

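Run:
```python
from rail import *
s=state();f=grab_frame("scene");w=cloud(f);x,y,z=s["tool_pos"]
a=np.array([.059,.998]);b=np.array([.998,-.059])
d=w[...,:2]-[x,y];A=d@a;B=d@b;Z=w[...,2];g=f["color"].astype(int).sum(2)//3
face=(abs(A+.015)<.004)&(abs(B)<.022)&(Z>.07)&(Z<.16)
print("face",face.sum())
u,v=map(int,proj(f,[x,y-.015,.13]))
for r in range(v-12,v+14):
    print(r,' '.join(f"{g[r,c]:3d}/{1000*A[r,c]:+4.0f}/{1000*B[r,c]:+4.0f}/{1000*Z[r,c]:3.0f}" for c in range(u-8,u+10,2)))
m=(Z>.115)&(Z<.145)&(A<-.02)&(A>-.1)&(abs(B)<.03)
print("rail zmax", [ (k,np.percentile(Z[m&(abs(A*1000-k)<6)],[50,90]).round(4), B[m&(abs(A*1000-k)<6)].mean().round(4)) for k in(-90,-75,-60,-45,-35)])
print(u,v)
```

```text
face 188
179 120/+159/-131/  3 121/+165/-126/  1 117/+167/-120/  3  90/ -14/  -9/169 103/ -13/  -3/171 109/ -11/  +2/172  79/ -12/  +8/175  36/  -5/ +11/172  24/  -7/ +18/177
180 120/+156/-128/  2 120/+158/-122/  3 118/+160/-115/  5 102/ -10/ -11/162 103/ -11/  -4/165 108/ -12/  +3/169  79/ -13/  +9/173  37/  -4/ +11/168  45/  -6/ +18/172
181 120/+153/-127/  0 120/+153/-119/  3 124/+160/-115/  1 143/  -0/ -17/150 106/ -14/  -2/165 107/ -15/  +4/168  81/ -10/  +8/167  54/  -6/ +12/166 103/+179/ -80/  4
182 119/+144/-121/  4 119/+153/-119/ -1 142/+158/-114/ -2 163/  -2/ -15/148 111/ -11/  -4/159 104/ -13/  +3/163  80/ -13/ +10/166 108/  -4/ +11/161 162/ +15/  +8/147
183 117/+146/-122/ -2 118/+143/-113/  5 156/  -9/ -18/148 136/  -8/ -12/150 110/ -13/  -3/157 100/ -13/  +4/160  78/ -11/  +9/161 157/  +7/  +5/147 176/ +10/ +10/148
184 119/+137/-117/  2 117/+146/-115/ -3 115/ -14/ -14/149 110/  -7/ -12/145 109/ -15/  -1/155  99/ -11/  +3/154  91/  +1/  +2/146 156/  +1/  +9/150 170/  +3/ +14/151
185 119/+135/-115/  0 117/+138/-110/  1 106/ -15/ -14/146 105/ -18/  -6/151 105/ -14/  -2/151 1
[... 3212 characters left out ...]
+82/ -23/  1Traceback (most recent call last):
  File "<stdin>", line 11, in <module>
    return _quantile_unchecked(
        a, q, axis, out, overwrite_input, method, keepdims, weights)
    return _ureduce(a,
                    func=_quantile_ureduce_func,
    ...<5 lines>...
                    overwrite_input=overwrite_input,
                    method=method)
    r = func(a, **kwargs)
    result = _quantile(arr,
                       quantiles=q,
    ...<2 lines>...
                       out=out,
                       weights=wgt)
    slices_having_nans = np.isnan(arr[-1, ...])
                                  ~~~^^^^^^^^^
IndexError: index -1 is out of bounds for axis 0 with size 0
```

Request:
jog_arm --motion "0 -0.016 0 0.001 0 0 0; 0 -0.03 0 0.001 0 0 0; 0 -0.04 0 0.001 0 0 0; 0 -0.046 0 0.001 0 0 0; 0 -0.05 0 0.001 0 0 0"

```text
time: 7.78
tool_pos: [0.6233, 0.0096, 0.1565]
tool_rot: [-0.0, 0.728, 0.686, 0.0]
contact_force: [0.3, -1.0, -2.5]
gripper_width: 0.133
grasp_force: 59.8
```

Request:
jog_arm --motion "0 -0.004 0 0 0 0 0; 0 -0.008 0 0 0 0 0; 0 -0.012 0 0 0 0 0; 0 -0.016 0 0 0 0 0; 0 -0.016 0 0 0 0 0"

```text
time: 8.4
tool_pos: [0.6229, 0.0018, 0.1565]
tool_rot: [0.0, 0.728, 0.686, -0.0]
contact_force: [-0.7, 1.0, -1.2]
gripper_width: 0.133
grasp_force: 59.8
```

```bash
cat > path.py <<'E'
import sys
from rail import *
# args: L targets end, nrows ; q
q=np.array([.4785,-.1885,-1.26])
try: q=np.loadtxt("q.txt")
except OSError: pass
def rp(L,q=q):
    L=L*1000
    if L<40: p=[150,L-40];h=0
    elif L<220: h=(L-40)/150;p=[150*np.cos(h),150*np.sin(h)]; p=[p[0]*(149.63/150),p[1]*(149.63/150)]
    else: h=1.2;p=[54.36-np.sin(h)*(L-220),139.8+np.cos(h)*(L-220)]
    p=(np.array(p)-[150,-40])/1000;c,s=np.cos(q[2]),np.sin(q[2])
    return np.array([[c,-s],[s,c]])@p+q[:2], np.degrees(h+q[2])
if __name__=="__main__":
    st=state();xy=st["tool_pos"][:2]
    Ls=np.linspace(.01,.3,1451);D=[np.linalg.norm(rp(L)[0]-xy) for L in Ls];L0=Ls[np.argmin(D)]
    p,h=rp(L0);b=np.array([np.cos(np.radians(h)),np.sin(np.radians(h))])
    R=Ro.from_quat(st["tool_rot"],scalar_first=True); yv=R.apply([0,1,0])
    print("L0",L0.round(4),"lateral(mm,+=outward)",((xy-p)@b*1000).round(2),"z",st["tool_pos"][2].round(4),"head err deg",(np.degrees(np.arctan2(yv[1],yv[0]))-h).round(2))
    F=st["contact_force"];print("F axial(+=outward along rail)",(F[:2]@[-b[1],b[0]]).round(2),"lat",(F[:2]@b).round(2),"z",F[2].round(2),"T",st["ft_torque"].round(3))
    n=5;step=float(sys.argv[1])/1000
    for i in range(1,n+1):
        p,h=rp(max(L0-step*i,.02)); go(p[0],p[1],.1568,h)
E
python3 path.py 6
```

```text
L0 0.2644 lateral(mm,+=outward) -0.21 z 0.1565 head err deg 0.03
F axial(+=outward along rail) 0.93 lat -0.79 z -1.23 T [-0.096 -0.014  0.   ]
[-0.0119  0.0004 -0.0005] [0.     0.     0.0004]
[-0.0239  0.0004 -0.0005] [0.     0.     0.0004]
[-0.0359  0.0004 -0.0005] [0.     0.     0.0004]
[-0.0479  0.0004 -0.0005] [0.     0.     0.0004]
[-0.0599  0.0004 -0.0005] [0.     0.     0.0004]
```

Request:
jog_arm --motion "0 -0.01 0 0 0 0 0; 0 -0.02 0 0 0 0 0; 0 -0.03 0 0 0 0 0; 0 -0.04 0 0 0 0 0; 0 -0.046 0 0 0 0 0"

```text
time: 9.02
tool_pos: [0.6215, -0.0215, 0.1565]
tool_rot: [0.0, 0.728, 0.686, -0.0]
contact_force: [0.9, -0.3, -1.6]
gripper_width: 0.13
grasp_force: 59.8
```

Request:
jog_arm --motion "0 0 0.002 0 0 0 0; 0 0 0.004 0 0 0 0; 0 0 0.006 0 0 0 0; 0 0 0.006 0 0 0 0; 0 0 0.006 0 0 0 0"

```text
time: 9.65
tool_pos: [0.6245, -0.0211, 0.1565]
tool_rot: [-0.0, 0.728, 0.686, -0.0]
contact_force: [0.8, 0.0, -1.7]
gripper_width: 0.131
grasp_force: 59.8
```

Request:
jog_arm --motion "0 0 -0.003 0 0 0 0; 0 0 -0.006 0 0 0 0; 0 0 -0.009 0 0 0 0; 0 0 -0.012 0 0 0 0; 0 0 -0.012 0 0 0 0"

```text
time: 10.28
tool_pos: [0.62, -0.021, 0.1568]
tool_rot: [0.002, 0.728, 0.686, 0.002]
contact_force: [6.3, -0.4, -4.7]
gripper_width: 0.133
grasp_force: 59.3
```

Request:
jog_arm --motion "0 0 0.005 0 0 0 0; 0 0 0.01 0 0 0 0; 0 0 0.013 0 0 0 0; 0 0 0.016 0 0 0 0; 0 0 0.016 0 0 0 0"

```text
time: 10.9
tool_pos: [0.6257, -0.0213, 0.1563]
tool_rot: [-0.001, 0.728, 0.686, -0.001]
contact_force: [-3.1, -0.1, 0.6]
gripper_width: 0.13
grasp_force: 60.2
```

```bash
python3 path.py 6
```

```text
L0 0.2414 lateral(mm,+=outward) 3.95 z 0.1563 head err deg 0.04
F axial(+=outward along rail) -0.26 lat -3.07 z 0.59 T [ 0.027  0.867 -0.012]
[-0.0121 -0.0079 -0.0009] [-0.0018  0.      0.0005]
[-0.0241 -0.0079 -0.0009] [-0.0018  0.      0.0005]
[-0.0361 -0.0079 -0.0009] [-0.0018  0.      0.0005]
[-0.0481 -0.0087 -0.0009] [-0.0018  0.0001  0.0121]
[-0.0601 -0.0092 -0.0009] [-0.0018  0.0001  0.0387]
```

```bash
echo ".4791 -.1885 -1.263" > q.txt; python3 path.py 7
```

```text
L0 0.2418 lateral(mm,+=outward) 2.82 z 0.1563 head err deg 0.21
F axial(+=outward along rail) -0.27 lat -3.07 z 0.59 T [ 0.027  0.867 -0.012]
[-0.0141 -0.0057 -0.001 ] [-0.0018  0.      0.0025]
[-0.0281 -0.0057 -0.001 ] [-0.0018  0.      0.0025]
[-0.0421 -0.0058 -0.001 ] [-0.0018  0.      0.0025]
[-0.056  -0.0068 -0.0009] [-0.0018  0.0001  0.0301]
[-0.0699 -0.0078 -0.0009] [-0.0018  0.0001  0.0612]
```

Request:
jog_arm --motion "0 -0.0005 -0.0073 0 0 0 0.0025; 0 -0.014 -0.0073 0 0 0 0.0025; 0 -0.028 -0.0073 0 0 0 0.0025; 0 -0.042 -0.0075 0 0 0 0.012; 0 -0.056 -0.0084 0 0 0 0.0301"

```text
time: 11.52
tool_pos: [0.6207, -0.0497, 0.1565]
tool_rot: [0.0, 0.744, 0.668, 0.0]
contact_force: [-1.2, -0.3, -2.2]
gripper_width: 0.133
grasp_force: 59.8
```

```bash
python3 path.py 6
```

```text
L0 0.213 lateral(mm,+=outward) 0.19 z 0.1565 head err deg 0.19
F axial(+=outward along rail) -0.43 lat -1.18 z -2.19 T [-0.022  0.014  0.03 ]
[-0.0122 -0.0007 -0.0006] [0.0001 0.     0.0288]
[-0.0241 -0.0014 -0.0006] [0.0001 0.     0.0555]
[-0.036  -0.0026 -0.0006] [0.0001 0.     0.0822]
[-0.0479 -0.0044 -0.0006] [1.000e-04 0.000e+00 1.088e-01]
[-0.0596 -0.0065 -0.0006] [1.000e-04 0.000e+00 1.355e-01]
```

Request:
jog_arm --motion "0 -0.0122 -0.0007 0 0 0 0.0288; 0 -0.0241 -0.0014 0 0 0 0.0555; 0 -0.036 -0.0026 0 0 0 0.0822; 0 -0.0479 -0.0044 0 0 0 0.1088; 0 -0.0596 -0.0065 0 0 0 0.1355"

```text
time: 12.15
tool_pos: [0.6142, -0.0787, 0.1565]
tool_rot: [-0.0, 0.808, 0.589, -0.0]
contact_force: [-0.4, -0.4, -1.8]
gripper_width: 0.132
grasp_force: 59.8
```

```bash
python3 path.py 6
```

```text
L0 0.1832 lateral(mm,+=outward) -0.18 z 0.1565 head err deg -0.12
F axial(+=outward along rail) -0.53 lat -0.27 z -1.83 T [-0.046  0.008 -0.066]
[-0.0121  0.0002 -0.0006] [-0.      0.      0.0253]
[-0.0241 -0.0005 -0.0006] [-0.     0.     0.052]
[-0.036  -0.0017 -0.0006] [-0.      0.      0.0787]
[-0.0479 -0.0034 -0.0006] [-0.      0.      0.1053]
[-0.0596 -0.0055 -0.0006] [-0.     0.     0.132]
```

Request:
jog_arm --motion "0 -0.0121 0.0002 0 0 0 0.0253; 0 -0.0241 -0.0005 0 0 0 0.052; 0 -0.036 -0.0017 0 0 0 0.0787; 0 -0.0479 -0.0034 0 0 0 0.1053; 0 -0.0596 -0.0055 0 0 0 0.132"

```text
time: 12.78
tool_pos: [0.6025, -0.1062, 0.1565]
tool_rot: [0.0, 0.862, 0.507, 0.0]
contact_force: [-0.5, 0.1, -2.2]
gripper_width: 0.129
grasp_force: 59.8
```

```bash
python3 path.py 6
```

```text
L0 0.1532 lateral(mm,+=outward) 0.01 z 0.1565 head err deg -0.0
F axial(+=outward along rail) -0.14 lat -0.48 z -2.21 T [ 0.042 -0.023 -0.001]
[-0.012  -0.0003 -0.0005] [0.     0.     0.0267]
[-0.024  -0.001  -0.0005] [0.     0.     0.0533]
[-0.0359 -0.0022 -0.0005] [0.   0.   0.08]
[-0.0477 -0.0038 -0.0005] [0.     0.     0.1067]
[-0.0595 -0.006  -0.0005] [0.     0.     0.1333]
```

Request:
jog_arm --motion "0 -0.012 -0.0003 0 0 0 0.0267; 0 -0.024 -0.001 0 0 0 0.0533; 0 -0.0359 -0.0022 0 0 0 0.08; 0 -0.0477 -0.0038 0 0 0 0.1067; 0 -0.0595 -0.006 0 0 0 0.1333"

```text
time: 13.4
tool_pos: [0.5854, -0.1308, 0.1565]
tool_rot: [-0.0, 0.908, 0.418, 0.0]
contact_force: [0.9, -0.5, -1.3]
gripper_width: 0.129
grasp_force: 59.8
```

```bash
python3 path.py 6
```

```text
L0 0.1232 lateral(mm,+=outward) -0.01 z 0.1565 head err deg 0.0
F axial(+=outward along rail) 0.22 lat 1.05 z -1.27 T [-0.034 -0.041 -0.023]
[-0.012  -0.0002 -0.0006] [-0.     -0.      0.0267]
[-0.0239 -0.0009 -0.0006] [-0.     -0.      0.0533]
[-0.0358 -0.0021 -0.0006] [-0.   -0.    0.08]
[-0.0477 -0.0038 -0.0006] [-0.     -0.      0.1067]
[-0.0595 -0.0059 -0.0006] [-0.     -0.      0.1333]
```

Request:
jog_arm --motion "0 -0.012 -0.0002 0 0 0 0.0267; 0 -0.0239 -0.0009 0 0 0 0.0533; 0 -0.0358 -0.0021 0 0 0 0.08; 0 -0.0477 -0.0038 0 0 0 0.1067; 0 -0.0595 -0.0059 0 0 0 0.1333"

```text
time: 14.02
tool_pos: [0.5638, -0.1515, 0.1565]
tool_rot: [0.0, 0.946, 0.325, 0.0]
contact_force: [0.7, -0.3, -1.1]
gripper_width: 0.133
grasp_force: 59.8
```

```bash
python3 path.py 6
```

```text
L0 0.0932 lateral(mm,+=outward) 0.03 z 0.1565 head err deg 0.0
F axial(+=outward along rail) 0.36 lat 0.68 z -1.09 T [0.029 0.031 0.006]
[-0.0119 -0.0003 -0.0005] [ 0.     -0.      0.0267]
[-0.0238 -0.001  -0.0005] [ 0.     -0.      0.0534]
[-0.0358 -0.0022 -0.0005] [ 0.   -0.    0.08]
[-0.0476 -0.0039 -0.0005] [ 0.     -0.      0.1067]
[-0.0594 -0.006  -0.0005] [ 0.     -0.      0.1334]
```

Request:
jog_arm --motion "0 -0.0119 -0.0003 0 0 0 0.0267; 0 -0.0238 -0.001 0 0 0 0.0534; 0 -0.0358 -0.0022 0 0 0 0.08; 0 -0.0476 -0.0039 0 0 0 0.1067; 0 -0.0594 -0.006 0 0 0 0.1334"

```text
time: 14.65
tool_pos: [0.5385, -0.1673, 0.1565]
tool_rot: [0.0, 0.973, 0.229, 0.0]
contact_force: [-0.0, -0.3, -1.7]
gripper_width: 0.13
grasp_force: 59.8
```

```bash
python3 path.py 5
```

```text
L0 0.0632 lateral(mm,+=outward) -0.0 z 0.1565 head err deg -0.0
F axial(+=outward along rail) -0.14 lat 0.27 z -1.7 T [-0.044  0.01  -0.057]
[-0.01   -0.0002 -0.0006] [ 0.     -0.      0.0222]
[-0.02   -0.0007 -0.0006] [ 0.     -0.      0.0444]
[-0.0299 -0.0015 -0.0006] [ 0.     -0.      0.0667]
[-0.0398 -0.0026 -0.0006] [ 0.     -0.      0.0889]
[-0.0498 -0.0034 -0.0006] [ 0.     -0.      0.1031]
```

Request:
jog_arm --motion "0 -0.01 -0.0002 0 0 0 0.0222; 0 -0.02 -0.0007 0 0 0 0.0444; 0 -0.0299 -0.0015 0 0 0 0.0667; 0 -0.0398 -0.0026 0 0 0 0.0889; 0 -0.0498 -0.0034 0 0 0 0.1031"

```text
time: 15.28
tool_pos: [0.5156, -0.1769, 0.1565]
tool_rot: [0.0, 0.988, 0.154, -0.0]
contact_force: [0.1, 0.2, -1.9]
gripper_width: 0.132
grasp_force: 59.8
```

```bash
python3 path.py 2
```

```text
L0 0.0382 lateral(mm,+=outward) 0.0 z 0.1565 head err deg 0.07
F axial(+=outward along rail) 0.17 lat -0.15 z -1.94 T [0.042 0.028 0.001]
[-0.0041 -0.     -0.0006] [0.     0.     0.0008]
[-0.0081 -0.     -0.0006] [0.     0.     0.0008]
[-0.0121 -0.     -0.0006] [0.     0.     0.0008]
[-0.0161 -0.     -0.0006] [0.     0.     0.0008]
[-0.0201 -0.     -0.0006] [0.     0.     0.0008]
```

Request:
jog_arm --motion "0 -0.004 0 0 0 0 0; 0 -0.008 0 0 0 0 0; 0 -0.012 0 0 0 0 0; 0 -0.016 0 0 0 0 0; 0 -0.018 0 0 0 0 0"

```text
time: 15.9
tool_pos: [0.5072, -0.1796, 0.1565]
tool_rot: [0.0, 0.988, 0.155, -0.0]
contact_force: [-0.5, 0.8, -1.9]
gripper_width: 0.135
grasp_force: 59.8
```

Request:
jog_arm --motion "0 -0.001 0 0 0 0 0; 0 -0.002 0 0 0 0 0; 0 -0.003 0 0 0 0 0; 0 -0.004 0 0 0 0 0; 0 -0.004 0 0 0 0 0"

```text
time: 16.52
tool_pos: [0.5054, -0.1802, 0.1565]
tool_rot: [-0.0, 0.988, 0.155, -0.0]
contact_force: [0.1, -0.1, -2.5]
gripper_width: 0.132
grasp_force: 59.8
```

Request:
jog_arm --motion "0 -0.001 0 0 0 0 0; 0 -0.002 0 0 0 0 0; 0 -0.003 0 0 0 0 0; 0 -0.003 0 0 0 0 0; 0 -0.003 0 0 0 0 0"

```text
time: 17.15
tool_pos: [0.504, -0.1807, 0.1565]
tool_rot: [0.0, 0.988, 0.155, 0.0]
contact_force: [0.2, 0.5, -2.4]
gripper_width: 0.133
grasp_force: 59.8
```

Request:
jog_arm --motion "0 -0.001 0 0 0 0 0; 0 -0.002 0 0 0 0 0; 0 -0.003 0 0 0 0 0; 0 -0.003 0 0 0 0 0; 0 -0.003 0 0 0 0 0"

```text
time: 17.77
tool_pos: [0.5025, -0.1811, 0.1565]
tool_rot: [0.0, 0.988, 0.155, 0.0]
contact_force: [0.7, -0.2, -1.6]
gripper_width: 0.128
grasp_force: 59.8
```

Request:
jog_arm --motion "0 -0.001 0 0 0 0 0; 0 -0.002 0 0 0 0 0; 0 -0.003 0 0 0 0 0; 0 -0.003 0 0 0 0 0; 0 -0.003 0 0 0 0 0"

```text
time: 18.4
tool_pos: [0.5014, -0.1815, 0.1566]
tool_rot: [0.0, 0.988, 0.155, 0.0]
contact_force: [1.7, 1.0, -3.0]
gripper_width: 0.133
grasp_force: 59.8
```

Request:
jog_arm --motion "0 -0.001 0 0 0 0 0; 0 -0.002 0 0 0 0 0; 0 -0.002 0 0 0 0 0; 0 -0.002 0 0 0 0 0; 0 -0.002 0 0 0 0 0"

```text
time: 19.02
tool_pos: [0.5012, -0.1815, 0.1566]
tool_rot: [-0.0, 0.988, 0.155, 0.002]
contact_force: [4.8, 0.8, -4.6]
gripper_width: 0.132
grasp_force: 59.5
```

Request:
jog_arm --motion "0 0 0 0.001 0 0 0; 0 0 0 0.002 0 0 0; 0 0 0 0.003 0 0 0; 0 0 0 0.004 0 0 0; 0 0 0 0.0045 0 0 0"

```text
time: 19.65
tool_pos: [0.5014, -0.1819, 0.1557]
tool_rot: [0.0, 0.988, 0.155, 0.002]
contact_force: [4.6, 2.7, 1.2]
gripper_width: 0.13
grasp_force: 60.3
```

```bash
python3 path.py 1 | head -2
```

```text
L0 0.0232 lateral(mm,+=outward) 0.46 z 0.1557 head err deg 0.16
F axial(+=outward along rail) 5.24 lat -1.18 z 1.23 T [ 0.431 -0.781 -0.046]
```

Request:
jog_arm --motion "10 0 0 -0.001 0 0 0; 20 0 0 -0.001 0 0 0; 30 0 0 -0.001 0 0 0; 60 0 0 -0.001 0 0 0; 60 0 0 -0.001 0 0 0"

```text
time: 20.27
tool_pos: [0.5, -0.1819, 0.1547]
tool_rot: [0.0, 0.988, 0.155, -0.0]
contact_force: [-0.3, 0.3, 0.1]
gripper_width: 0.606
grasp_force: 0.0
```

Run:
```python
from rail import *
s=state();print(s["contact_force"],s["gripper_width"],s["tool_pos"])
out=[]
for c in("scene","top"):
    f=grab_frame(c)
    u,v=map(int,proj(f,[.5,-.18,.13])); out.append(cv2.resize(f["color"][v-40:v+40,u-40:u+40],None,fx=5,fy=5,interpolation=cv2.INTER_CUBIC))
cv2.imwrite("pics/home.png",np.hstack(out)[:,:,::-1])
```

```text
[-0.34757255  0.26949018  0.1297269 ] 0.6061769846019502 [ 0.4999863  -0.18194337  0.15471911]
```

View pics/home.png

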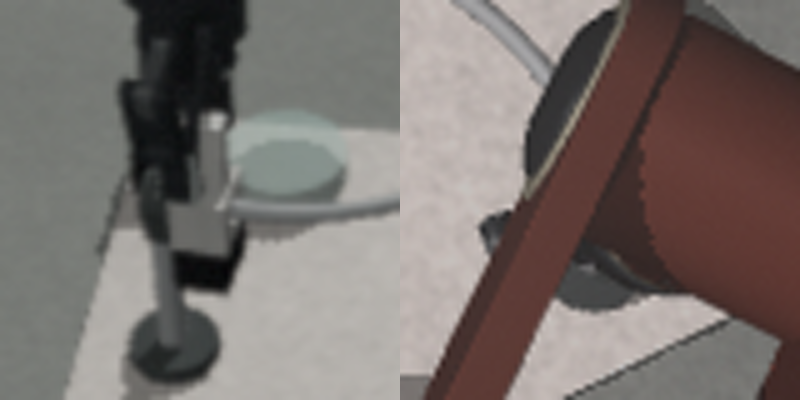

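The carriage hangs upright against the collar (left half, about px (205,220)). Next I retreat straight up.

Request:
jog_arm --motion "60 0 0 -0.04 0 0 0; 60 0 0 -0.12 0 0 0; 60 0 0 -0.22 0 0 0; 60 0 0 -0.32 0 0 0; 60 0 0 -0.34 0 0 0"

```text
time: 21.0
tool_pos: [0.5017, -0.1827, 0.3318]
tool_rot: [0.003, 0.988, 0.155, 0.004]
contact_force: [0.2, 0.3, -0.3]
gripper_width: 0.598
grasp_force: 0.0
```

Request:
jog_arm --motion "60 0.1 0 0 0 0 0; 60 0.2 0 0 0 0 0; 60 0.3 0 0 0 0 0; 60 0.4 0 0 0 0 0; 60 0.5 0 0 0 0 0"

```text
time: 21.62
tool_pos: [0.7394, -0.1049, 0.3246]
tool_rot: [-0.0, 0.988, 0.155, -0.0]
contact_force: [-0.4, -0.5, -0.5]
gripper_width: 0.6
grasp_force: 0.0
```

Run:
```python
from path import *
s=state();print(s["contact_force"],s["tool_pos"])
out=[]
for c in("scene","top"):
    f=grab_frame(c); print([(t,np.round(d["at"],4).tolist(),round(d["p"],2)) for t in("bore","home","carriage","fin") for d in place_of(c,t)[:2]])
    w=cloud(f);p,h=rp(.0231);b=np.array([np.cos(np.radians(h)),np.sin(np.radians(h))])
    d=w[...,:2]-p;A=d@[-b[1],b[0]];B=d@b;Z=w[...,2]
    k=(abs(A)<.03)&(abs(B)<.012)&(Z>.18)&(Z<.2)
    if k.sum(): print("fin top A range",A[k].min(),A[k].max(),"B",B[k].mean(),"z",Z[k].mean())
    u,v=map(int,proj(f,[.5,-.18,.13])); out.append(cv2.resize(f["color"][v-40:v+40,u-40:u+40],None,fx=5,fy=5,interpolation=cv2.INTER_CUBIC))
cv2.imwrite("pics/home2.png",np.hstack(out)[:,:,::-1])
```

```text
[-0.3788382  -0.46338408 -0.51747454] [ 0.73944918 -0.10485077  0.32462353]
[('bore', [0.503, -0.181, 0.1268], 0.71), ('bore', [0.4564, 0.2517, 0.0408], 0.57), ('home', [0.5048, -0.1814, 0.1295], 0.63), ('home', [0.6657, 0.3202, 0.0006], 0.62), ('carriage', [0.498, -0.1795, 0.0853], 0.77), ('carriage', [0.458, 0.2515, 0.002], 0.58), ('fin', [0.5017, -0.1845, 0.1663], 0.83), ('fin', [0.4572, 0.2493, 0.0881], 0.77)]
fin top A range -0.013041468548970293 0.012852679556963263 B 0.004428441715042418 z 0.18840668373714103
[('bore', [0.4586, 0.2491, 0.0465], 0.63), ('bore', [0.5024, -0.1799, 0.1254], 0.61), ('home', [0.4988, -0.1795, 0.1325], 0.95), ('home', [0.6679, 0.3218, -0.0005], 0.25), ('carriage', [0.5037, -0.1813, 0.0835], 0.63), ('carriage', [0.4604, 0.2505, -0.0035], 0.54), ('fin', [0.5052, -0.1809, 0.1674], 0.83), ('fin', [0.4589, 0.2515, 0.0898], 0.77)]
fin top A range -0.012266723694799898 0.012659493601756897 B 0.0002870985168649436 z 0.18961105369387551
```

View pics/home2.png

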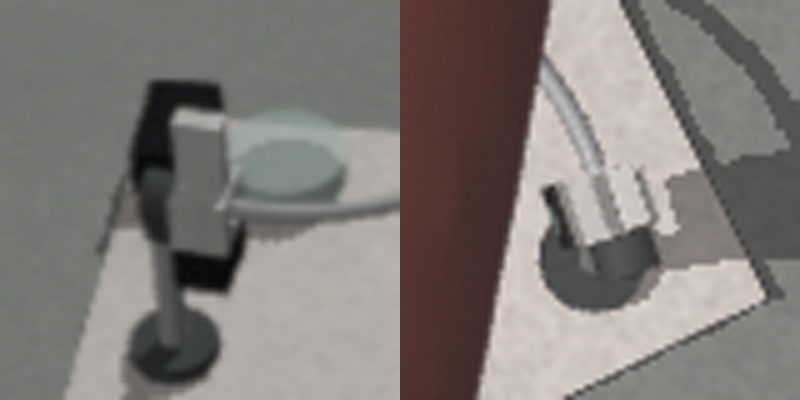

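```bash
python3 -c "
from plant import *
print(job_done())"
```

```text
the job is handed in; nothing more can be done
None
```

The carriage went round the bend to firm contact with the stop collar (about 5 N). It now hangs there upright and released, the gripper is well clear, and I handed the job in at about 22 s; no verdict was returned.

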